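# Find the sugar tin by its weight and hold it up, ready to refill the sugar jar

### The job

I am about to refill the sugar jar: stand the little steel funnel in the jar's mouth, narrow neck down and fully home. The three cottage tins look alike and are all full, but sugar is much heavier than tea or coffee, so heft them to find the heaviest, leave the other two standing where they were on the board, and hold the heaviest up, upright and still, about 12 cm clear of the board for me to open; the job finishes with it still held in the gripper. Keep the tins upright and leave the jar, the mug, the pepper mill and the spectacle case where they are.

Things in the scene. Friction and masses are not known exactly. Their poses are not given: they have to be found in the camera images.
- tin_a: one of three identical closed cottage-shaped tins: cream walls 64 x 64 mm, 104 mm high; 45 degree terracotta gable roof (lid, stays on) with its ridge, 136 mm high, along x; chimney to 137 mm. Gable ends (+x, -x, with doors) are flat: grip across them. Sugar tin 0.42-0.55 kg, the other two 0.19-0.30 kg; which is which varies; packets inside may shift 2 mm. Origin: centre of underside, z up.
- tin_b: one of three identical closed cottage-shaped tins: cream walls 64 x 64 mm, 104 mm high; 45 degree terracotta gable roof (lid, stays on) with its ridge, 136 mm high, along x; chimney to 137 mm. Gable ends (+x, -x, with doors) are flat: grip across them. Sugar tin 0.42-0.55 kg, the other two 0.19-0.30 kg; which is which varies; packets inside may shift 2 mm. Origin: centre of underside, z up.
- tin_c: one of three identical closed cottage-shaped tins: cream walls 64 x 64 mm, 104 mm high; 45 degree terracotta gable roof (lid, stays on) with its ridge, 136 mm high, along x; chimney to 137 mm. Gable ends (+x, -x, with doors) are flat: grip across them. Sugar tin 0.42-0.55 kg, the other two 0.19-0.30 kg; which is which varies; packets inside may shift 2 mm. Origin: centre of underside, z up.
- board: dark wooden serving board, fixed, 130 mm (its x) by 320 mm (its y), 12 mm thick. At the start the three tins stand on it in a row along its y, about 105 mm apart, their doors looking along its x within 0.15 rad. Origin: centre of its underside; its top is 12 mm above.
- funnel: small hollow steel jar funnel, 90 g, standing on the worktop neck down at the start; 70 mm tall. Neck 40-42 mm outside diameter, lowest 24 mm; cone widening to 68 mm diameter at 46 mm height; straight collar 68 mm in diameter from there to the top (grip across it). Wall 2.5 mm. Origin: on its axis at the neck's lower end, z up through the wide mouth.
- jar: open blue ceramic sugar jar, loose, 0.55 kg, empty, 90 mm tall, widest 86 mm in diameter, its rim 72 mm outside. Origin: centre of its underside, z up.
- jar_mouth (a point): centre of the jar's mouth at the level of its rim, 90 mm above the jar's underside; the mouth is a round hole 58 mm in diameter. The neck (42 mm) goes in freely and the funnel's cone comes to rest on the rim and centres itself, with the funnel's origin about 36 mm below this point; z up.
- mug: white ceramic mug, 76 mm diameter, 90 mm tall; bystander. Origin: centre of its underside.
- mill: dark wooden pepper mill, 54 mm diameter, 140 mm tall; bystander. Origin: centre of its underside.
- case: black spectacle case, 160 x 60 x 38 mm lying flat; bystander. Origin: centre of its underside.

How it is judged:
By the outcome, as a careful person would: the job done as asked, in the order asked, and still so for the second after the job is handed in, while the arm keeps its last pose, push and grip.
It also fails if it takes over 72 s, if anything falls off the work surface, if the arm or the gripper's body presses on something with over 40 N, if the wrist force passes 120 N, or if a joint passes its speed limit or range.

### The arm

A 7-joint arm with a two-finger parallel gripper is mounted at the origin on the work surface. World frame = base frame: x ahead of the robot, y to its left, z up, the work surface at z = 0. Lengths are in m, angles in rad, forces in N, time in s.
With the tool pointing down it reaches from about 0.35 to 0.9 m from the base axis. Payload 19.9 kg.
Tool frame: the origin (TCP) lies on the centre line of the jaws, within the pads' length; the fingertips stand 22 mm ahead of it and the grasp point (between the pads) lies 3 mm ahead of it; z points along the fingers, y is the line along which they close (so a half turn about z gives the same grasp; the last joint's range is limited). The gripper opens to 85 mm and grips with 20 to 120 N. Pads are 22 mm wide; open, the fingers measure 114 mm over their backs; the gripper's body (76 mm by 85 mm) begins 54 mm behind the grasp point. The pads swing forward as they close: fully open they stand 13 mm farther back than shut.
Start: joints at [1.236, 0.417, -0.01, 1.614, 0.005, 1.111, -0.053], TCP at [0.181, -0.598, 0.253] pointing down, gripper open.
Joint ranges: [-2.81, 2.81], [-0.39, 2.02], [-1.27, 1.25], [0.06, 2.57], [-1.19, 4.33], [0.19, 2], [-2.82, 2.82]. Speed limits (rad/s): [1.89, 1.89, 2.39, 2.39, 3.01, 3.01, 3.01].

### API

Orientations are given as a rotation vector (axis times angle).
In Python, from bench import robot gives the robot as it stands.
- The arm moves only by the shell command python3 -m inch 'ROWS' [FORCE]. ROWS is JSON, one flat list of numbers, 7 for each row, row after row: the shift along the world's x, y, z in cm, then the turn, a rotation vector about the world's x, y, z in degrees, then the opening, from 0 (shut) to 1 (fully open). A call has 1 to 12 rows; each row is the pose to reach, as a shift and turn from the pose commanded when the call began; what a row does not reach only later rows make up. A row lasts 1/12 s, in which the tool goes at most 41.7 mm and 7.16 degrees, less where a joint would pass 70% of its speed; a pose out of reach is approached as far as the arm can. A call with a gripper value outside its range is refused whole. The fingers move at their own pace and stop on an object; FORCE is the grip in N (left out, the last holds). Time passes only in rows, so rows that repeat a pose let the fingers close. It gives the time, the measured TCP pose, the force, the opening and the grip force at its end, in the units of the state.
- robot.read_state(): the state, without advancing time (a new reading comes with each control period).
- robot.read_camera(name): name is "side" or "top"; returns a dict with "pixels" (480x640x3 uint8, red, green, blue), "fovy" (degrees; the focal length in pixels is half the picture's height over the tangent of half this angle, whatever the lens; pixels are square), "cx", "cy" (the principal point, pixels), "dist" ([k1, k2, p1, p2, k3] as OpenCV has them; the pictures are not rectified), "R" (3x3) and "t" (3): a world point X has camera coordinates R X + t. Camera axes: x right, y down, z forward; pixel columns grow to the right and rows downward; lengths in m; the calibration is good to about 2 mm. A picture is of the moment at which its call begins. There is no depth.
- robot.job_done(): hands the job in; it is judged then, once.
The state is a dict: "clock": time; "joint_pos": joint angles; "joint_vel": joint speeds; "joint_efforts": joint torques, N m; "eef_pos": TCP position; "ee_rot": TCP orientation; "wrist_force": force on the tool from outside, world axes, zero at the start; "wrist_torque": the same for the moment, N m; "grip_width": opening from 0.0 (shut) to 1.0 (fully open); "grasp_force": force on a finger pad.
Only numpy, scipy, OpenCV 4.12 (cv2) and the standard library are available. Lean on these libraries where they do the work, as an engineer would, in place of code of your own. Each camera call takes 0.05 s, during which the arm holds its last target. There are 200 camera calls.

## Working session

There is one attempt and no reset: what is moved stays moved. The work goes in short steps, Python scripts to look and compute and a shell command to move; the robot and the scene stay as the last step left them, time stands still between calls to the robot, and variables do not carry over. Pictures are saved under pics/ and viewed, at most 10 in all, crops included, and the job is handed in when it is done.

```bash
ls; mkdir -p pics
python3 - <<'E'
from bench import robot
import cv2,pickle,numpy as np
d={n:robot.read_camera(n) for n in("side","top")}
pickle.dump(d,open("c0.pkl","wb"))
for n in d:
    cv2.imwrite(f"pics/{n}0.png",d[n]["pixels"][:,:,::-1]); c=d[n]
    print(n,c["fovy"],c["cx"],c["cy"],c["dist"],(-np.array(c["R"]).T@c["t"]).round(3),np.array(c["R"]).round(3).tolist())
s=robot.read_state(); print(s)
E
```

```text
pics
side 53.28051439153188 313.12500847083055 239.0007674625297 [-0.0751377  0.         0.         0.         0.       ] [ 0.546 -0.767  0.966] [[0.998, -0.059, 0.006], [-0.042, -0.781, -0.623], [0.042, 0.622, -0.782]]
top 49.89789262468137 320.13925067240325 238.07444254920534 [0.00631536 0.         0.         0.         0.        ] [ 0.412 -0.042  0.98 ] [[-0.138, -0.99, 0.0], [-0.969, 0.135, -0.209], [0.207, -0.029, -0.978]]
{'clock': 0.1, 'joint_pos': array([ 1.23547214,  0.41789999, -0.01034216,  1.61409668,  0.00471622,
        1.11069044, -0.05298741]), 'joint_vel': array([ 0.00118878, -0.00247149, -0.00053294, -0.00025993,  0.0016504 ,
        0.00114955,  0.00220605]), 'joint_efforts': array([ 2.41646230e-03, -8.65815210e+01,  6.80711512e-01, -4.35630155e+01,
        1.93006679e-02,  4.88846563e-03,  2.85847847e-05]), 'eef_pos': array([ 0.18094014, -0.59794474,  0.25273883]), 'ee_rot': array([-3.10670374e+00, -4.59825379e-01,  3.74224597e-04]), 'wrist_force': array([-0.27234832,  0.28915541, -0.4832552 ]), 'wrist_torque': array([-0.06199527,  0.01999235,  0.05057811]), 'grasp_force': 0.0, 'grip_width': 1.0014764683889505}
```

View pics/top0.png

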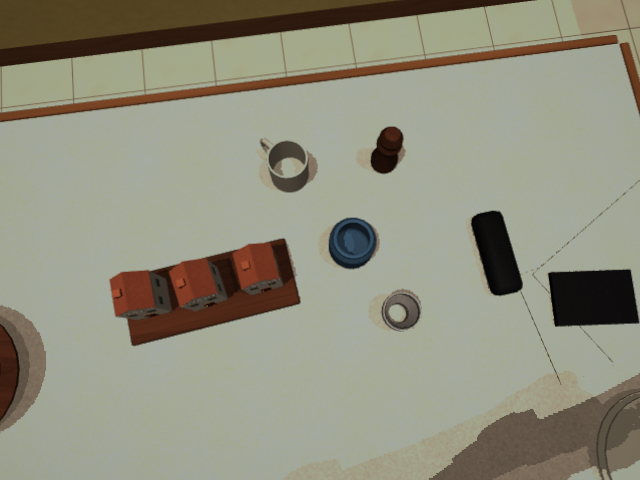

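View pics/side0.png

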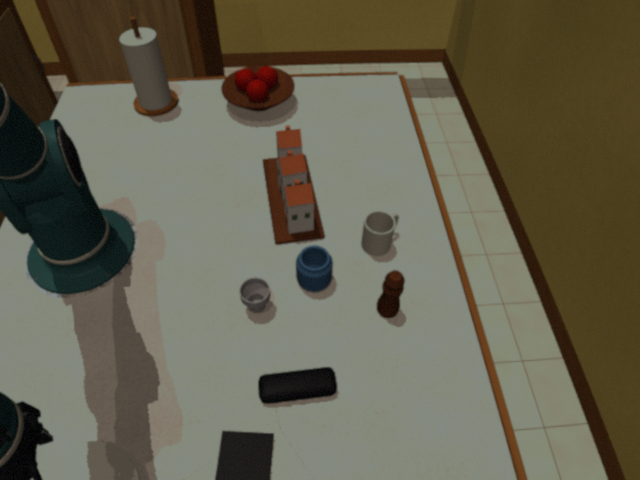

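The top view shows the jar at (353,243), the funnel at (401,311), and the tins at about (140,293), (199,283) and (258,268) on the board. The mug is at (288,166), the mill at (388,150) and the case at (497,252). The side view agrees. Next I'll measure positions from both views.

```bash
cat > h.py <<'E'
import numpy as np,cv2
def K(c):
    f=240/np.tan(np.radians(c["fovy"])/2); return np.array([[f,0,c["cx"]],[0,f,c["cy"]],[0,0,1.]])
def cast(c,px,z):
    p=cv2.undistortPoints(np.float64(px).reshape(-1,1,2),K(c),np.float64(c["dist"]))[:,0]
    R=np.array(c["R"]);o=-R.T@c["t"];r=np.c_[p,np.ones(len(p))]@R
    return o+r*((z-o[2])/r[:,2])[:,None]
def mask(c,lo,hi,roi):
    h=cv2.cvtColor(c["pixels"],cv2.COLOR_RGB2HSV);m=cv2.inRange(h,lo,hi);k=np.zeros_like(m);x,y,w,v=roi;k[y:y+v,x:x+w]=255
    return cv2.morphologyEx(m&k,cv2.MORPH_OPEN,np.ones((3,3),np.uint8))
def cnts(m,a=60):
    return sorted([c for c in cv2.findContours(m,0,1)[0] if cv2.contourArea(c)>a],key=cv2.contourArea,reverse=True)
E
python3 - <<'E'
from h import *;import pickle
d=pickle.load(open("c0.pkl","rb"));t,s=d["top"],d["side"]
for n,c,pts in(("top",t,[(353,225),(353,262),(401,297),(388,311),(398,312),(250,258),(262,285),(290,270),(60,200)]),("side",s,[(315,265),(256,285),(289,140),(300,195),(302,215),(320,238),(290,350)])):
    h=cv2.cvtColor(c["pixels"],cv2.COLOR_RGB2HSV);print(n,[(p,h[p[1],p[0]].tolist()) for p in pts])
# jar: blue
for n,c,roi in(("top",t,(310,200,90,90)),("side",s,(280,230,70,70))):
    q=cnts(mask(c,(95,90,20),(125,255,255),roi))
    print(n,"jar",[(cv2.contourArea(a),cv2.boundingRect(a)) for a in q])
# red roofs/board in both views
for n,c,roi in(("top",t,(90,220,220,130)),("side",s,(250,110,90,140))):
    for lo,hi in(((0,120,100),(12,255,255)),((0,100,20),(14,255,99))):
        for a in cnts(mask(c,lo,hi,roi)): print(n,lo,cv2.contourArea(a),cv2.boundingRect(a),np.round(cv2.minAreaRect(a)[2]),cv2.approxPolyDP(a,3,True)[:,0].tolist())
v=np.hstack([cv2.resize(i,None,fx=f,fy=f,interpolation=cv2.INTER_CUBIC) for i,f in((t["pixels"][210:350,100:310],2.2),(t["pixels"][210:350,315:430],2.2))])
w=cv2.resize(s["pixels"][110:320,230:350],None,fx=1.4667,fy=1.4667)
print(v.shape);cv2.imwrite("pics/crop.png",v[:,:,::-1])
E
```

```text
top [((353, 225), [104, 120, 32]), ((353, 262), [103, 117, 70]), ((401, 297), [14, 46, 112]), ((388, 311), [24, 32, 127]), ((398, 312), [38, 34, 171]), ((250, 258), [7, 181, 135]), ((262, 285), [16, 58, 75]), ((290, 270), [9, 174, 41]), ((60, 200), [47, 14, 169])]
side [((315, 265), [104, 127, 56]), ((256, 285), [12, 31, 81]), ((289, 140), [9, 186, 118]), ((300, 195), [9, 188, 115]), ((302, 215), [13, 49, 84]), ((320, 238), [13, 91, 59]), ((290, 350), [44, 20, 138])]
top jar [(1735.5, (329, 218, 47, 50))]
side jar [(1189.0, (297, 247, 34, 44))]
top (0, 120, 100) 1406.5 (169, 259, 47, 47) 73.0 [[205, 259], [181, 262], [169, 271], [179, 305], [215, 292]]
top (0, 120, 100) 1382.5 (233, 243, 46, 45) 75.0 [[269, 243], [249, 244], [233, 253], [241, 287], [278, 277]]
top (0, 120, 100) 1372.5 (110, 271, 44, 45) 81.0 [[147, 271], [121, 272], [110, 279], [112, 296], [118, 296], [120, 288], [123, 294], [113, 299], [116, 315], [153, 306]]
top (0, 100, 20) 5304.0 (128, 239, 172, 106) 76.0 [[284, 240], [270, 242], [283, 285], [264, 287], [263, 292], [252, 295], [240, 287], [232, 252], [207, 257], [218, 268], [228, 298], [216, 304], [209, 302], [197, 311], [178, 305], [168, 273], [171, 267], [155, 270], [167, 281], [172, 310], [159, 315], [151, 313], [139, 320], [128, 319], [132, 344], [298, 303]]
side (0, 120, 100) 443.0 (286, 184, 27, 22) 81.0 [[310, 184], [286, 187], [288, 205], [312, 202]]
side (0, 120, 100) 394.0 (280, 154, 26, 21) 80.0 [[303, 155], [281, 157], [283, 174], [304, 171]]
side (0, 120, 100) 347.5 (277, 130, 24, 18) 85.0 [[277, 132], [279, 147], [300, 145], [299, 130]]
side (0, 100, 20) 1403.5 (264, 159, 60, 85) 81.0 [[264, 160], [276, 242], [322, 237], [316, 205], [313, 230], [288, 232], [276, 159]]
(308, 715, 3)
```

View pics/crop.png

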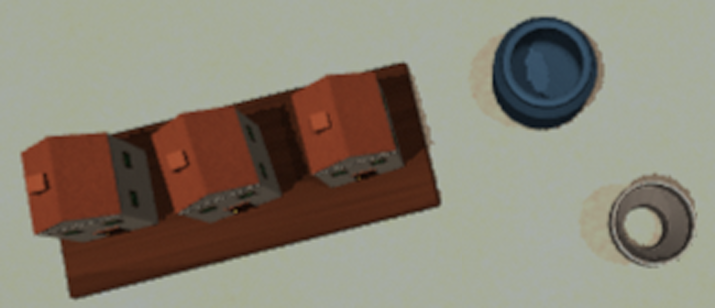

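The crop shows all three roofs with both slopes visible, the ridges running roughly along x, the jar rim ring at about (354,238) and the funnel collar at about (402,310). I'll cast the eave corners at z=0.116, the collar at 0.07 and the jar rim at 0.09.

Run:
```python
from h import *;import pickle
d=pickle.load(open("c0.pkl","rb"));t,s=d["top"],d["side"]
for n,q in(("L",[(147,271),(153,306),(116,315),(110,279)]),("M",[(205,259),(215,292),(179,305),(169,271)]),("R",[(269,243),(278,277),(241,287),(233,253)])):
    P=cast(t,q,.116)[:,:2]; e=np.roll(P,-1,0)-P
    print(n,"c",P.mean(0).round(4),"sides",np.linalg.norm(e,axis=1).round(3),"ridge yaw",np.degrees(np.arctan2(*( -(P[1]-P[0])-(P[2]-P[3])*1)[[1,0]])*-1*-1).round(1))
for n,q in(("R",[(310,184),(286,187),(288,205),(312,202)]),("M",[(303,155),(281,157),(283,174),(304,171)]),("L",[(299,130),(277,132),(279,147),(300,145)])):
    a=cast(s,q[:2],.148);b=cast(s,q[2:],.116);e=a[0]-a[1]
    print("side",n,"ridge mid",a.mean(0)[:2].round(4),"len",np.linalg.norm(e).round(3),"yaw",np.degrees(np.arctan2(e[1],e[0])).round(1),"eave mid",b.mean(0)[:2].round(4))
B=cast(t,[(284,240),(298,303),(132,344)],.012)[:,:2];e=np.diff(B,axis=0)
print("board",B.round(3).tolist(),np.linalg.norm(e,axis=1).round(3),"yaw x-axis",np.degrees(np.arctan2(*(-e[0])[::-1])).round(1), "yaw y-axis-90",np.degrees(np.arctan2(e[1][1],e[1][0])).round(1)-90)
def sil(c,roi,f,z):
    x,y,w,h=roi;g=cv2.cvtColor(c["pixels"],cv2.COLOR_RGB2HSV)[y:y+h,x:x+w].astype(int)
    m=np.zeros((480,640),np.uint8);m[y:y+h,x:x+w]=f(g)*255
    a=cnts(m)[0];hull=cv2.convexHull(a);E=cv2.fitEllipse(hull);P=cast(c,hull[:,0],z)[:,:2].astype(np.float32)
    (u,v),r=cv2.minEnclosingCircle(P);print("sil bbox",cv2.boundingRect(a),"ell",np.round(E[0],1),np.round(E[1],1),"world",cast(c,[E[0]],z)[0].round(4),"enc",round(u,4),round(v,4),"d",round(2*r,4))
# funnel
print("funnel top");sil(t,(375,285,55,50),lambda g:(g[...,2]<135)&(g[...,1]<70),.070)
print("funnel side");sil(s,(235,272,45,25),lambda g:(g[...,2]<112),.070)
print("jar top whole");sil(t,(310,200,90,90),lambda g:(g[...,0]>90)&(g[...,0]<125)&(g[...,1]>80),.045)
print("jar side whole");sil(s,(280,230,70,70),lambda g:(g[...,0]>90)&(g[...,0]<125)&(g[...,1]>80),.045)
V=cv2.cvtColor(t["pixels"],cv2.COLOR_RGB2HSV)[...,2]
print("row238",V[238,325:382].tolist());print("col354",V[214:272,354].tolist());print("frow",V[310,376:426].tolist());print("fcol",V[284:334,402].tolist())
```

```text
L c [0.5451 0.2579] sides [0.06  0.062 0.062 0.063] ridge yaw 5.9
M c [0.5496 0.1563] sides [0.059 0.063 0.061 0.063] ridge yaw 11.3
R c [0.5633 0.0478] sides [0.061 0.064 0.06  0.063] ridge yaw 7.4
side R ridge mid [0.563  0.0496] len 0.058 yaw 6.9 eave mid [0.5661 0.0202]
side M ridge mid [0.5519 0.1559] len 0.056 yaw 4.7 eave mid [0.554  0.1289]
side L ridge mid [0.5443 0.2564] len 0.059 yaw 5.1 eave mid [0.5466 0.2326]
board [[0.622, -0.001], [0.499, -0.012], [0.467, 0.299]] [0.123 0.313] yaw x-axis 5.2 yaw y-axis-90 5.900000000000006
funnel top
sil bbox (381, 289, 40, 43) ell [400.9 310.1] [38.8 42. ] world [ 0.4567 -0.191   0.07  ] enc 0.4574 -0.1913 d 0.0743
funnel side
sil bbox (240, 278, 31, 19) ell [254.8 292.1] [29.7 31.1] world [ 0.4565 -0.1968  0.07  ] enc 0.4579 -0.1917 d 0.0727
jar top whole
sil bbox (329, 218, 47, 50) ell [351.7 242.5] [46.  49.7] world [ 0.5927 -0.126   0.045 ] enc 0.5925 -0.1267 d 0.0943
jar side whole
sil bbox (297, 246, 35, 45) ell [313.7 268.3] [36.1 45.2] world [ 0.5913 -0.1224  0.045 ] enc 0.5928 -0.1197 d 0.1272
row238 [166, 166, 165, 149, 93,
[... 253 characters left out ...]
 76, 98, 100, 73, 29, 29, 34, 32, 32, 41, 59, 74, 84, 85, 86, 87, 88, 87, 86, 86, 85, 86, 86, 89, 91, 85, 91, 95, 90, 85, 84, 84, 85, 84, 75, 68, 87, 105, 100, 66, 55, 70, 69, 69, 57, 35, 32, 32, 33, 89, 155, 171, 171]
frow [165, 165, 165, 165, 161, 124, 75, 122, 117, 73, 86, 95, 120, 153, 172, 172, 172, 172, 171, 172, 172, 172, 171, 172, 172, 171, 166, 166, 148, 90, 54, 59, 79, 97, 97, 96, 96, 95, 95, 94, 98, 91, 47, 73, 130, 163, 172, 172, 171, 171]
fcol [172, 171, 171, 171, 151, 124, 123, 128, 135, 112, 77, 106, 111, 112, 114, 115, 115, 116, 117, 101, 63, 59, 101, 151, 165, 165, 166, 167, 166, 166, 167, 165, 164, 164, 163, 164, 144, 87, 65, 87, 76, 75, 75, 66, 47, 108, 148, 142, 171, 172]
```

Run:
```python
from h import *;import pickle
from scipy.spatial.transform import Rotation as Ro
from bench import robot
d=pickle.load(open("c0.pkl","rb"));t,s=d["top"],d["side"]
print("jar",cast(t,[(353.2,238.5),(333,238),(373.3,238),(354,218.5),(354,258.5)],.09).round(4).tolist())
print("fun",cast(t,[(400.4,311),(381.7,310),(419.2,310),(401,293.5),(401,329)],.07).round(4).tolist())
for z in(.09,):print("jar side rim row", cast(s,[(314,247)],z).round(4), cast(s,[(314,291)],0).round(4))
st=robot.read_state();print(st["eef_pos"].round(4),Ro.from_rotvec(st["ee_rot"]).as_matrix().round(3).tolist())
```

```text
jar [[0.5908, -0.1257, 0.09], [0.5966, -0.0906, 0.09], [0.5868, -0.1609, 0.09], [0.6266, -0.1326, 0.09], [0.5553, -0.1217, 0.09]]
fun [[0.4553, -0.1898, 0.07], [0.4615, -0.1577, 0.07], [0.4525, -0.2227, 0.07], [0.4853, -0.1961, 0.07], [0.4245, -0.1856, 0.07]]
jar side rim row [[ 0.5932 -0.0941  0.09  ]] [[ 0.5901 -0.1568  0.    ]]
[ 0.1809 -0.5979  0.2527] [[0.957, 0.29, -0.0], [0.29, -0.957, 0.001], [-0.0, -0.001, -1.0]]
```

```bash
python3 -m inch '[2,3,0,0,0,0,1, 4.5,6.5,0,0,0,0,1, 7,10,0,0,0,0,1, 9.5,13.7,0,0,0,0,1, 11.7,17.2,0,0,0,0,1, 14,20.6,0,0,0,0,1, 16.3,24,0,0,0,0,1, 18.6,27.4,0,0,0,0,1, 20.9,30.8,0,0,0,0,1, 23.2,34.2,0,0,0,0,1, 25.5,37.6,0,0,0,0,1, 27.5,40.7,0,0,0,0,1]'; python3 -m inch '[0,0,0,0,0,0,1, 0,0,-2,0,0,0,1, 0,0,-5,0,0,0,1, 0,0,-8,0,0,0,1, 0,0,-10,0,0,0,1]'
```

```text
clock: 1.1
eef_pos: [0.4569, -0.1889, 0.2533]
ee_rot: [-3.108, -0.461, -0.0]
wrist_force: [0.8, -0.2, -0.1]
grip_width: 1.003
grasp_force: 0.0
clock: 1.52
eef_pos: [0.455, -0.1909, 0.1509]
ee_rot: [-3.107, -0.46, 0.003]
wrist_force: [-0.2, 0.4, -1.5]
grip_width: 1.004
grasp_force: 0.0
```

```bash
python3 -m inch '[0.1,0,-2,0,0,0,1, 0.1,0,-4,0,0,0,1, 0.1,0,-6,0,0,0,1, 0.1,0,-8,0,0,0,1, 0.1,0,-9.2,0,0,0,1, 0.1,0,-9.2,0,0,0,1, 0.1,0,-9.2,0,0,0,0.9, 0.1,0,-9.2,0,0,0,0.8, 0.1,0,-9.2,0,0,0,0.7, 0.1,0,-9.2,0,0,0,0.6]' 35; python3 -m inch '[0,0,0,0,0,0,0.6, 0,0,0,0,0,0,0.6, 0,0,0,0,0,0,0.6]'
python3 - <<'E'
from bench import robot
import cv2
v=[robot.read_camera(n)["pixels"][a:a+200,b:b+200] for n,a,b in(("top",210,300),("side",200,180))]
import numpy as np
cv2.imwrite("pics/g1.png",cv2.resize(np.hstack(v),None,fx=2,fy=2)[:,:,::-1])
E
```

```text
clock: 2.35
eef_pos: [0.4574, -0.1914, 0.0623]
ee_rot: [3.107, 0.46, 0.002]
wrist_force: [-1.3, 2.2, 6.3]
grip_width: 0.799
grasp_force: 39.0
clock: 2.6
eef_pos: [0.4574, -0.1914, 0.0623]
ee_rot: [3.107, 0.46, 0.002]
wrist_force: [-2.4, 1.6, 9.7]
grip_width: 0.792
grasp_force: 39.2
```

View pics/g1.png

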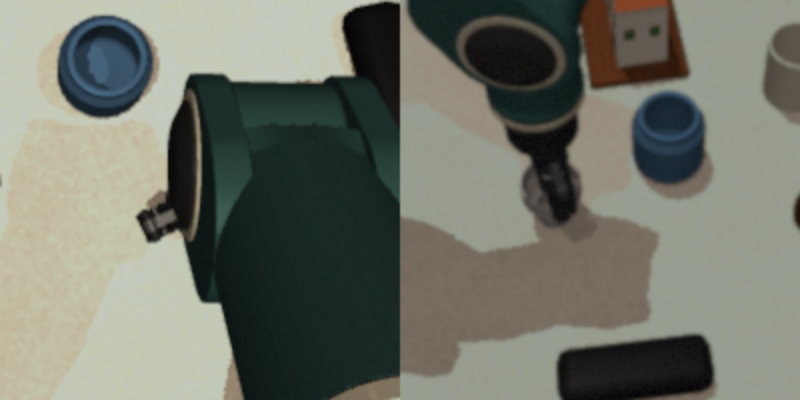

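Width 0.792 × 85 mm ≈ 67 mm matches the collar, so the funnel is held. The right half (side view) shows the fingers astride it. Now I'll lift and carry.

```bash
python3 -m inch '[0,0,1,0,0,0,0.6, 0,0,3,0,0,0,0.6, 0,0,5.5,0,0,0,0.6, 0,0,8,0,0,0,0.6, 0,0,10,0,0,0,0.6, 0,0,11,0,0,0,0.6, 1,0.5,11,0,0,0,0.6, 3,1.4,11,0,0,0,0.6, 5,2.4,11,0,0,0,0.6, 7,3.3,11,0,0,0,0.6, 9,4.3,11,0,0,0,0.6, 11,5.2,11,0,0,0,0.6]'; python3 -m inch '[1.2,0.6,0,0,0,0,0.6, 2,1,0,0,0,0,0.6, 2.4,1.2,0,0,0,0,0.6, 2.4,1.2,0,0,0,0,0.6, 2.4,1.2,0,0,0,0,0.6]'
python3 - <<'E'
from bench import robot
import cv2
p=robot.read_camera("side");q=robot.read_camera("top")["pixels"]
import pickle;pickle.dump(p,open("c1.pkl","wb"))
v=[q[150:300,260:460],p["pixels"][180:330,210:410]]
import numpy as np
cv2.imwrite("pics/g2.png",cv2.resize(np.hstack(v),None,fx=2,fy=2,interpolation=cv2.INTER_CUBIC)[:,:,::-1])
E
```

```text
clock: 3.7
eef_pos: [0.568, -0.138, 0.1702]
ee_rot: [-3.107, -0.46, 0.002]
wrist_force: [-0.4, 0.4, -0.5]
grip_width: 0.799
grasp_force: 39.9
clock: 4.12
eef_pos: [0.5904, -0.1275, 0.1708]
ee_rot: [-3.108, -0.459, 0.001]
wrist_force: [-0.8, 0.1, -0.4]
grip_width: 0.795
grasp_force: 39.9
```

View pics/g2.png

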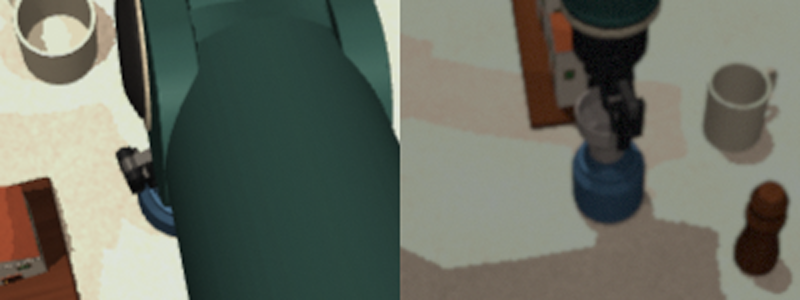

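The side view shows the neck centred at crop column 605 against 609 for the jar, so the funnel is about 3.5 mm short in x. I'll correct that and lower it.

```bash
python3 -m inch '[0.3,0.1,0,0,0,0,0.6, 0.3,0.1,-1,0,0,0,0.6, 0.3,0.1,-2,0,0,0,0.6, 0.3,0.1,-3,0,0,0,0.6, 0.3,0.1,-4,0,0,0,0.6, 0.3,0.1,-4.7,0,0,0,0.6, 0.3,0.1,-5,0,0,0,0.6, 0.3,0.1,-5,0,0,0,0.6]'; python3 -m inch '[0,0,-0.2,0,0,0,0.6, 0,0,-0.3,0,0,0,0.6, 0,0,-0.3,0,0,0,0.6]'
```

```text
clock: 4.88
eef_pos: [0.5936, -0.1258, 0.1203]
ee_rot: [-3.107, -0.46, 0.002]
wrist_force: [-0.5, 2.4, -1.2]
grip_width: 0.794
grasp_force: 39.9
clock: 5.13
eef_pos: [0.5942, -0.1261, 0.1185]
ee_rot: [3.108, 0.46, 0.001]
wrist_force: [-0.4, 1.3, 0.6]
grip_width: 0.798
grasp_force: 40.0
```

```bash
python3 -m inch '[0,0,-0.15,0,0,0,0.6, 0,0,-0.15,0,0,0,0.6, 0,0,-0.15,0,0,0,0.7, 0,0,-0.15,0,0,0,0.85, 0,0,-0.15,0,0,0,1, 0,0,-0.15,0,0,0,1, 0,0,-0.15,0,0,0,1]'; python3 -m inch '[0,0,1,0,0,0,1, 0,0,3,0,0,0,1, 0,0,6,0,0,0,1, 0,0,9,0,0,0,1, 0,0,12,0,0,0,1]';  python3 -m inch '[0,3,0,0,0,6,1, -1,6,0,0,0,12,1, -2,9,0,0,0,18,1, -3,12,0,0,0,24,1, -3,15,0,0,0,30,1, -3,18,0,0,0,36,1, -3,20,0,0,0,43,1, -3,20,0,0,0,50,1, -3,20,0,0,0,57,1, -3,20,0,0,0,64,1, -3,20,0,0,0,71,1, -3,20,0,0,0,78,1]'
python3 - <<'E'
from bench import robot
import cv2,pickle
import numpy as np
p=robot.read_camera("side");q=robot.read_camera("top")
pickle.dump(dict(side=p,top=q),open("c2.pkl","wb"))
v=[q["pixels"][130:330,100:440][:, :],p["pixels"][130:330,230:410]]
cv2.imwrite("pics/g3.png",cv2.resize(np.hstack(v),None,fx=1.5,fy=1.5,interpolation=cv2.INTER_CUBIC)[:,:,::-1])
E
```

```text
clock: 5.72
eef_pos: [0.5939, -0.1265, 0.1167]
ee_rot: [3.108, 0.459, -0.0]
wrist_force: [0.7, 0.5, -0.8]
grip_width: 0.997
grasp_force: 0.0
clock: 6.13
eef_pos: [0.5938, -0.1261, 0.2389]
ee_rot: [-3.108, -0.46, -0.0]
wrist_force: [1.1, 0.0, 0.8]
grip_width: 1.0
grasp_force: 0.0
clock: 7.13
eef_pos: [0.564, 0.0737, 0.2375]
ee_rot: [2.118, 2.319, -0.0]
wrist_force: [0.3, 0.3, -0.8]
grip_width: 1.001
grasp_force: 0.0
```

View pics/g3.png

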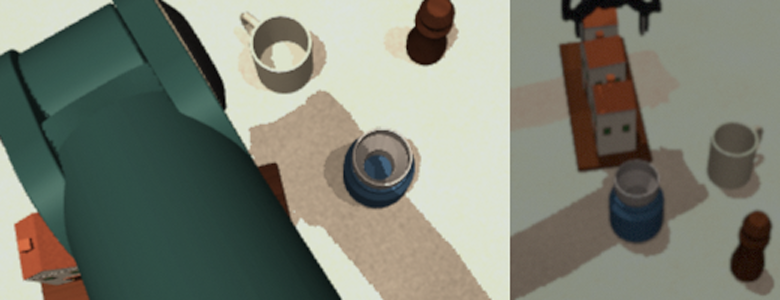

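The funnel stands in the jar, level, with its collar centred at about (354,235) in the top view, and the tins are undisturbed. Next I'll take a baseline force reading and grasp the right-hand tin.

```bash
cat > w.py <<'E'
from bench import robot
import numpy as np
F=[];T=[]
for i in range(12): robot.read_camera("side");s=robot.read_state();F.append(s["wrist_force"]);T.append(s["joint_efforts"][[1,3]])
print("F",np.mean(F,0).round(2),"sd",np.std(F,0).round(2),"T",np.mean(T,0).round(2),s["eef_pos"].round(4),s["clock"])
E
python3 - <<'E'
from h import *;import pickle
d=pickle.load(open("c2.pkl","rb"))
for n,r in(("top",(325,205,60,65)),("side",(290,230,50,65))):
    c=d[n];g=cv2.cvtColor(c["pixels"],cv2.COLOR_RGB2HSV);x,y,w,h=r
    m=np.zeros((480,640),np.uint8);k=g[y:y+h,x:x+w].astype(int);m[y:y+h,x:x+w]=((k[...,2]<128)&~((k[...,0]>90)&(k[...,1]>80)))*255
    a=cnts(cv2.morphologyEx(m,cv2.MORPH_OPEN,np.ones((3,3))))[0];b=cv2.boundingRect(a);print(n,b)
    if n=="top":print(cast(c,[(354.7,235.3)],.124).round(4),cast(c,[(b[0],235),(b[0]+b[2],235),(355,b[1])],.124).round(4).tolist())
    else:print(cast(c,[(b[0]+b[2]/2,b[1])],.124).round(4))
E
python3 -m inch '[-0.1,-1.2,0,0,0,1,1, -0.1,-2.5,0,0,0,2,1, -0.1,-2.5,0,0,0,2,1]'; python3 w.py;  python3 -m inch '[0,0,-2,0,0,0,1, 0,0,-4,0,0,0,1, 0,0,-6,0,0,0,1, 0,0,-8,0,0,0,1, 0,0,-10,0,0,0,1, 0,0,-11.5,0,0,0,1, 0,0,-12.7,0,0,0,1, 0,0,-12.7,0,0,0,1]'
```

```text
top (334, 225, 35, 32)
[[ 0.5891 -0.1259  0.124 ]] [[0.5945, -0.0911, 0.124], [0.5863, -0.15, 0.124], [0.6068, -0.1291, 0.124]]
side (290, 230, 50, 65)
[[ 0.5966 -0.0714  0.124 ]]
clock: 7.48
eef_pos: [0.5631, 0.0462, 0.237]
ee_rot: [2.092, 2.343, -0.002]
wrist_force: [-0.2, -0.3, -0.5]
grip_width: 1.001
grasp_force: 0.0
F [0.09 0.05 0.19] sd [0.58 0.25 0.5 ] T [-73.27 -41.03] [0.563  0.049  0.2367] 8.0833
clock: 8.75
eef_pos: [0.562, 0.0487, 0.1077]
ee_rot: [-2.083, -2.348, 0.003]
wrist_force: [-0.4, 0.2, -0.3]
grip_width: 1.002
grasp_force: 0.0
```

```bash
python3 -m inch '[0,0,0,0,0,0,0.9, 0,0,0,0,0,0,0.8, 0,0,0,0,0,0,0.7, 0,0,0,0,0,0,0.55, 0,0,0,0,0,0,0.55, 0,0,0,0,0,0,0.55, 0,0,0,0,0,0,0.55]' 60; python3 -m inch '[0,0,0.2,0,0,0,0.55, 0,0,0.6,0,0,0,0.55, 0,0,1.2,0,0,0,0.55, 0,0,1.8,0,0,0,0.55, 0,0,2.3,0,0,0,0.55, 0,0,2.5,0,0,0,0.55, 0,0,2.5,0,0,0,0.55, 0,0,2.5,0,0,0,0.55]'; python3 w.py
```

```text
clock: 9.33
eef_pos: [0.5635, 0.049, 0.111]
ee_rot: [2.084, 2.349, 0.001]
wrist_force: [-2.7, 0.5, 6.5]
grip_width: 0.748
grasp_force: 65.1
clock: 10.0
eef_pos: [0.563, 0.0487, 0.1348]
ee_rot: [2.085, 2.35, -0.0]
wrist_force: [-0.1, 0.3, -1.8]
grip_width: 0.741
grasp_force: 65.6
F [ 0.04 -0.09 -2.62] sd [0.39 0.19 0.48] T [-82.09 -35.75] [0.563  0.0488 0.1347] 10.6
```

Right tin: about 2.8 N (0.28 kg), so it is light. I'll set it back and heft the middle one.

```bash
python3 -m inch '[0,0,-0.8,0,0,0,0.55, 0,0,-1.5,0,0,0,0.55, 0,0,-2.1,0,0,0,0.55, 0,0,-2.4,0,0,0,0.55, 0,0,-2.5,0,0,0,0.55, 0,0,-2.5,0,0,0,0.55, 0,0,-2.5,0,0,0,0.55]'; python3 -m inch '[0,0,0,0,0,0,0.7, 0,0,0,0,0,0,0.8, 0,0,0,0,0,0,0.9, 0,0,0,0,0,0,1, 0,0,0,0,0,0,1, 0,0,0,0,0,0,1]';  python3 -m inch '[0,0,1,0,0,0,1, 0,0,3,0,0,0,1, 0,0,6,0,0,0,1, 0,0,9,0,0,0,1, 0,0,12,0,0,0,1, -0.2,2,12.5,0,0,0,1, -0.5,5,12.5,0,0,0.5,1, -0.9,8,12.5,0,0,0.5,1, -1.2,10.7,12.5,0,0,0.5,1, -1.2,10.7,12.5,0,0,0.5,1, -1.2,10.7,12.5,0,0,0.5,1]'
```

```text
clock: 11.18
eef_pos: [0.5626, 0.0488, 0.1108]
ee_rot: [2.085, 2.35, -0.003]
wrist_force: [-16.8, -2.9, 36.4]
grip_width: 0.742
grasp_force: 66.8
clock: 11.68
eef_pos: [0.563, 0.0488, 0.1095]
ee_rot: [-2.085, -2.35, 0.0]
wrist_force: [-0.0, -0.4, 0.2]
grip_width: 1.002
grasp_force: 0.0
clock: 12.6
eef_pos: [0.5506, 0.1574, 0.2354]
ee_rot: [-2.071, -2.362, -0.001]
wrist_force: [0.1, -0.3, 0.6]
grip_width: 1.003
grasp_force: 0.0
```

```bash
python3 -m inch '[0,0,-2,0,0,0,1, 0,0,-4,0,0,0,1, 0,0,-6,0,0,0,1, 0,0,-8,0,0,0,1, 0,0,-10,0,0,0,1, 0,0,-11.5,0,0,0,1, 0,0,-12.5,0,0,0,1, 0,0,-12.5,0,0,0,1, 0,0,-12.5,0,0,0,0.9]'; python3 -m inch '[0,0,0,0,0,0,0.8, 0,0,0,0,0,0,0.7, 0,0,0,0,0,0,0.55, 0,0,0,0,0,0,0.55, 0,0,0,0,0,0,0.55, 0,0,0,0,0,0,0.55]' 60; python3 -m inch '[0,0,0.2,0,0,0,0.55, 0,0,0.6,0,0,0,0.55, 0,0,1.2,0,0,0,0.55, 0,0,1.8,0,0,0,0.55, 0,0,2.3,0,0,0,0.55, 0,0,2.5,0,0,0,0.55, 0,0,2.5,0,0,0,0.55, 0,0,2.5,0,0,0,0.55]'; python3 w.py
```

```text
clock: 13.35
eef_pos: [0.5512, 0.1553, 0.1101]
ee_rot: [-2.075, -2.358, 0.0]
wrist_force: [0.0, -0.5, 0.8]
grip_width: 0.902
grasp_force: 0.0
clock: 13.85
eef_pos: [0.5516, 0.1561, 0.1111]
ee_rot: [2.074, 2.358, 0.002]
wrist_force: [-2.4, 0.2, 7.8]
grip_width: 0.755
grasp_force: 63.7
clock: 14.52
eef_pos: [0.551, 0.1557, 0.1348]
ee_rot: [2.075, 2.359, -0.0]
wrist_force: [0.2, -0.6, -1.2]
grip_width: 0.753
grasp_force: 64.3
F [ 0.09  0.23 -2.2 ] sd [0.51 0.5  0.46] T [-83.2  -35.75] [0.551  0.1558 0.1347] 15.1167
```

Middle tin: about 2.3 N, also light, so the left one should be the sugar. I'll set the middle tin down more softly and go to the left tin.

```bash
python3 -m inch '[0,0,-0.8,0,0,0,0.55, 0,0,-1.5,0,0,0,0.55, 0,0,-2,0,0,0,0.55, 0,0,-2.25,0,0,0,0.55, 0,0,-2.38,0,0,0,0.55, 0,0,-2.38,0,0,0,0.55, 0,0,-2.38,0,0,0,0.55]'; python3 -m inch '[0,0,0,0,0,0,0.7, 0,0,0,0,0,0,0.8, 0,0,0,0,0,0,0.9, 0,0,0,0,0,0,1, 0,0,0,0,0,0,1, 0,0,0,0,0,0,1]';  python3 -m inch '[0,0,1,0,0,0,1, 0,0,3,0,0,0,1, 0,0,6,0,0,0,1, 0,0,9,0,0,0,1, 0,0,12,0,0,0,1, 0,2,12.5,0,0,-0.5,1, -0.2,5,12.5,0,0,-1.5,1, -0.5,8,12.5,0,0,-1.5,1, -0.6,10.1,12.5,0,0,-1.5,1, -0.6,10.1,12.5,0,0,-1.5,1, -0.6,10.1,12.5,0,0,-1.5,1]'; python3 -m inch '[0,0,-2,0,0,0,1, 0,0,-4,0,0,0,1, 0,0,-6,0,0,0,1, 0,0,-8,0,0,0,1, 0,0,-10,0,0,0,1, 0,0,-11.5,0,0,0,1, 0,0,-12.6,0,0,0,1, 0,0,-12.6,0,0,0,1, 0,0,-12.6,0,0,0,0.9]'
```

```text
clock: 15.7
eef_pos: [0.5507, 0.156, 0.1112]
ee_rot: [-2.074, -2.359, 0.001]
wrist_force: [-6.7, -2.2, 9.9]
grip_width: 0.756
grasp_force: 65.1
clock: 16.2
eef_pos: [0.551, 0.1558, 0.1109]
ee_rot: [-2.075, -2.359, 0.0]
wrist_force: [0.4, -0.4, 0.7]
grip_width: 1.002
grasp_force: 0.0
clock: 17.12
eef_pos: [0.5445, 0.2581, 0.2366]
ee_rot: [-2.103, -2.334, -0.001]
wrist_force: [-0.1, 0.1, -0.0]
grip_width: 0.998
grasp_force: 0.0
clock: 17.87
eef_pos: [0.5452, 0.2564, 0.1103]
ee_rot: [-2.106, -2.331, 0.0]
wrist_force: [-0.1, -0.0, 0.2]
grip_width: 0.903
grasp_force: 0.0
```

```bash
python3 -m inch '[0,0,0,0,0,0,0.8, 0,0,0,0,0,0,0.7, 0,0,0,0,0,0,0.55, 0,0,0,0,0,0,0.55, 0,0,0,0,0,0,0.55, 0,0,0,0,0,0,0.55]' 70; python3 -m inch '[0,0,0.2,0,0,0,0.55, 0,0,0.6,0,0,0,0.55, 0,0,1.2,0,0,0,0.55, 0,0,1.8,0,0,0,0.55, 0,0,2.3,0,0,0,0.55, 0,0,2.5,0,0,0,0.55, 0,0,2.5,0,0,0,0.55, 0,0,2.5,0,0,0,0.55]'; python3 w.py
```

```text
clock: 18.37
eef_pos: [0.5456, 0.2571, 0.1114]
ee_rot: [2.105, 2.331, 0.002]
wrist_force: [-1.4, -0.4, 7.6]
grip_width: 0.747
grasp_force: 74.3
clock: 19.03
eef_pos: [0.545, 0.2567, 0.135]
ee_rot: [2.106, 2.331, -0.0]
wrist_force: [0.7, 0.1, -4.7]
grip_width: 0.743
grasp_force: 74.8
F [-0.    0.24 -4.51] sd [0.39 0.42 0.45] T [-89.81 -37.15] [0.545  0.2568 0.135 ] 19.6333
```

Left tin: about 4.6 N (0.47 kg), so this is the sugar. I'll raise it to 12 cm clear and check.

```bash
python3 -m inch '[0,0,0.4,0,0,0,0.55, 0,0,1.2,0,0,0,0.55, 0,0,2.3,0,0,0,0.55, 0,0,3.5,0,0,0,0.55, 0,0,4.7,0,0,0,0.55, 0,0,5.9,0,0,0,0.55, 0,0,7.1,0,0,0,0.55, 0,0,8.2,0,0,0,0.55, 0,0,9,0,0,0,0.55, 0,0,9.4,0,0,0,0.55, 0,0,9.6,0,0,0,0.55, 0,0,9.6,0,0,0,0.55]'; python3 -m inch '[0,0,0,0,0,0,0.55, 0,0,0,0,0,0,0.55, 0,0,0,0,0,0,0.55, 0,0,0,0,0,0,0.55, 0,0,0,0,0,0,0.55, 0,0,0,0,0,0,0.55]'
python3 - <<'E'
from h import *;from bench import robot
s=robot.read_camera("side");t=robot.read_camera("top");cv2.imwrite("pics/end.png",np.vstack([cv2.resize(s["pixels"][60:320,160:440],None,fx=2,fy=2)])[:,:,::-1])
m=mask(s,(0,120,100),(12,255,255),(250,60,90,190))
for a in cnts(m):
    p=cv2.approxPolyDP(a,3,True)[:,0];print(p.tolist())
E
```

```text
clock: 20.63
eef_pos: [0.545, 0.2567, 0.2311]
ee_rot: [2.106, 2.331, -0.0]
wrist_force: [-0.2, -0.1, -3.9]
grip_width: 0.739
grasp_force: 74.9
clock: 21.13
eef_pos: [0.545, 0.2568, 0.2308]
ee_rot: [-2.105, -2.331, 0.0]
wrist_force: [0.3, 0.1, -3.9]
grip_width: 0.74
grasp_force: 74.9
[[309, 184], [300, 187], [296, 204], [312, 202]]
```

View pics/end.png

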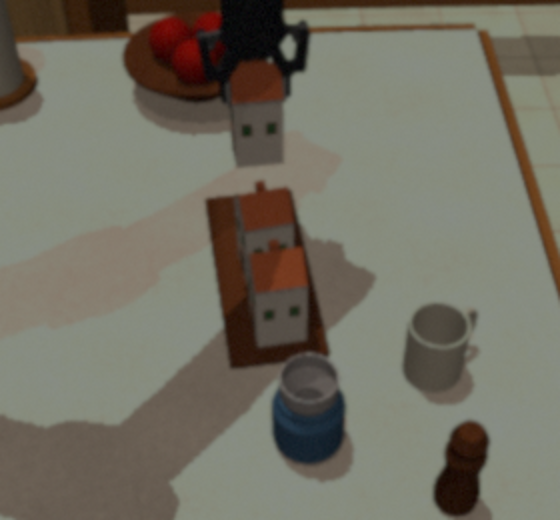

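The picture shows the sugar tin held upright above the board, with the other two at their old pixels ((309,184) and about (281,157) for the ridge corners). The funnel is seated in the jar and the mug and mill are unmoved.

```bash
python3 -c "
from bench import robot
print(robot.job_done())"
```

```text
the job is handed in; nothing more can be done
None
```

The funnel is seated in the jar's mouth, and the sugar tin (the left-hand one, about 0.47 kg against 0.28 and 0.23 kg) is held upright about 12 cm clear of the board. The other two tins are back where they stood, and the job was handed in at about 21 s.

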